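# Back the kahk carousel off by one notch

### The job

The kahk carousel on the glass tray has been clicked round one notch too far. With a fingertip, lift its pawl out of the ratchet wheel and tip it back so that it stays up, push the wheel backward (clockwise seen from above) by one notch, then nudge the pawl over again so that it drops fully into that next gap. Touch gently and pinch or lift nothing, and leave the other things on the tray where they stand.

Things in the scene. Friction and masses are not known exactly. Their poses are not given: they have to be found in the camera images.
- carousel: Fixed base of a round wooden sweet carousel on the glass tray. Origin: on the wheel's vertical axis, at the tray's floor (6 mm above the sideboard top); all heights are above it. z up. The pawl's bracket, 44 mm wide, reaches out 182 mm along the base's own -y. The wheel: a wooden disc, radius 115 mm, top face at height 32 mm; in its middle a hub, radius 26 mm, with a brass knob up to height 114 mm.
- wheel (a joint): Wheel angle (rad), growing counter-clockwise seen from above (forward: the pawl rides over the teeth). Backward is clockwise, falling. Starts at 0.02 to 0.32. One notch is 0.785. The pawl can sit fully down for values 0 to 0.36 (first gap) and -0.785 to -0.42 (next gap backward); between them it lands on a tooth. With the pawl out about 1 N on a divider turns the wheel; it stops where it is left.
- divider0 (a point): Point on the top edge of one of the wheel's four upright radial dividers, 73 mm from the wheel's axis, height 72 mm. It turns with the wheel; it lies at 0 degrees plus the wheel angle, counter-clockwise from the base's +x. Dividers are 6 mm thick, 40 mm high, from the hub to 86 mm from the axis. Fixed kahk 15 mm high lie within 56 mm of the axis. Eight ratchet teeth, 14 mm high, stand 93 to 113 mm from it.
- divider1 (a point): Point on the top edge of one of the wheel's four upright radial dividers, 73 mm from the wheel's axis, height 72 mm. It turns with the wheel; it lies at 90 degrees plus the wheel angle, counter-clockwise from the base's +x. See divider0.
- divider2 (a point): Point on the top edge of one of the wheel's four upright radial dividers, 73 mm from the wheel's axis, height 72 mm. It turns with the wheel; it lies at 180 degrees plus the wheel angle, counter-clockwise from the base's +x. See divider0.
- divider3 (a point): Point on the top edge of one of the wheel's four upright radial dividers, 73 mm from the wheel's axis, height 72 mm. It turns with the wheel; it lies at 270 degrees plus the wheel angle, counter-clockwise from the base's +x. See divider0.
- pawl (a joint): Angle of the steel pawl (rad): 0 = down, arm level, nose fully between two teeth; 0.9 = tipped back against its stop. The hinge pin is level and square to the bracket. The nose clears the teeth above about 0.25. The pawl is top-heavy: past about 0.6 it falls back to 0.9 by itself and stays; brought below about 0.48 it falls shut by itself. It takes less than 1 N.
- pawl_pivot (a point): Centre of the pawl's hinge pin, on the bracket 150 mm from the wheel's axis along the base's -y, height 55 mm. From here, with the pawl down, the 14 mm wide arm runs 58 mm towards the wheel's axis, with the nose under its end. The bracket's cheeks reach 7 mm above the pin.
- pawl_ball (a point): Centre of the small steel ball (radius 8 mm) on top of the pawl's upright finger tab, 26 mm wide and 5 mm thick. With the pawl down the ball is 56 mm above the pin and 16 mm towards the wheel's axis from it. Pushing the ball level and outward, away from the wheel's axis, lifts the pawl; tipped back, the ball is about 47 mm above the pin and 34 mm outward of it, and pushing it level towards the wheel's axis brings the pawl down.
- mould: Grey hard silicone kahk mould, 100 x 100 x 22 mm, loose on the tray; leave alone. Origin: centre of its underside, z up.
- tin: Silver aluminium tin with a closed hinged lid, 73 x 103 x 51 mm, loose; leave alone. Origin: centre of its underside.
- vase: White ceramic bud vase, 56 mm wide, 92 mm tall, loose; leave alone. Origin: centre of its underside.
- tong: White plastic tong lying flat, 165 x 45 x 11 mm, loose; leave alone. Origin: centre of its underside, x along it.
- sugar: Glass sugar dispenser with steel lever top, 72 mm wide, 135 mm tall, loose; leave alone. Origin: centre of its underside.
- coffee_cup: White ceramic coffee cup, 60 mm wide, 55 mm tall, loose; leave alone. Origin: centre of its underside.

How it is judged (in metres and radians):
On the way, in this order (a step that is already met when the one before it is completed fails the run):
1. the pawl is lifted and stays tipped back (above 0.75 rad), the wheel still in its first gap (value of joint pawl above 0.75 rad and value of joint wheel above -0.2 rad), for 0.2 s.
2. the wheel is pushed backward to the next gap with the pawl up (value of joint wheel below -0.33 rad and value of joint pawl above 0.3 rad), for 0.1 s.
At the end, for the whole second after the job is handed in: The pawl is fully down (joint below 0.06 rad) in the gap one notch back (wheel between -0.83 and -0.33 rad), the wheel at rest (value of joint pawl below 0.06 rad and value of joint wheel between -0.83 and -0.33 rad and velocity of joint wheel between -0.05 and 0.05 rad/s); the robot touches nothing.
It fails at once if the pawl is pinched or forced (more than 18 N) (contact force between the fingers and pawl above 18 N).
It fails at once if the wheel is pinched or forced (more than 18 N) (contact force between the fingers and wheel above 18 N).
It fails at once if the wheel is pushed back more than one notch (past -1.1 rad) (value of joint wheel below -1.1 rad).
It fails at once if a bystander is moved by more than 15 mm or lifted (distance of any of mould, tin, vase, tong, sugar, coffee_cup from where it was at the start of the episode above 0.015 m).
It fails at once if the vase or the sugar dispenser is tipped over (angle between any of vase, sugar's own z axis and vertical above 0.4 rad).
It also fails if it takes over 67 s, if anything falls off the work surface, if the arm or the gripper's body presses on something with over 40 N, if the wrist force passes 120 N, or if a joint passes its speed limit or range.

### The arm

A 6-joint arm with a two-finger parallel gripper is mounted at the origin on the work surface. World frame = base frame: x ahead of the robot, y to its left, z up, the work surface at z = 0. Lengths are in mm, angles in degrees, forces in N, time in s.
With the tool pointing down it reaches from about 375 to 925 mm from the base axis. Payload 5.7 kg.
Tool frame: the origin (TCP) lies at the very end of the fingers, on their centre line; the grasp point (between the pads) lies 19 mm behind it (manip.grip_point_offset is the distance from the TCP to the grasp point, in mm); z points along the fingers, y is the line along which they close (so a half turn about z gives the same grasp; the last joint's range is limited). The gripper opens to 88 mm and grips with 3 to 60 N. Pads are 20 mm wide; open, the fingers measure 115 mm over their backs; the gripper's body (75 mm by 178 mm) begins 61 mm behind the grasp point.
Start: joints at [-81.824, 20.558, 86.54, -0, 72.909, -6.595], TCP at [152.958, -580.143, 222.623] pointing down, gripper open.
Joint ranges: [-170.27, 170.27], [-57.76, 135], [12.27, 136.19], [-55.21, 235.2], [11.17, 155.16], [-170.74, 170.74]. Speed limits (degrees/s): [136.94, 136.94, 180, 180, 180, 180].

### API

Orientations are given as [roll, pitch, yaw] about the fixed x, y, z axes, in that order (R = Rz(yaw) Ry(pitch) Rx(roll)).
In Python, from workcell import observe, snapshot, manip gives the robot as it stands. The module is installed in compiled form; this text tells all that it offers.
- The arm moves only by the tool jog_arm, never from a script. Its argument "commands" is text: rows parted by semicolons, each of 5 numbers parted by spaces: the opening, from -1 (shut) to 1 (fully open), so that 0 is half open, then the shift along the world's x, y, z normalised to -1 to 1, where 1 is 30 mm, then the turn about the world's z normalised to -1 to 1, where 1 is 0.12 rad. In form: claw dx dy dz yaw; .... A call has 1 to 12 rows; each row shifts and turns the commanded pose from where the row before left it; what a row does not reach is not made up. A row lasts 1/8 s, in which the tool goes at most 62.5 mm and 10.7 degrees, less where a joint would pass 70% of its speed; a pose out of reach is approached as far as the arm can. A call with a number of a shift or a turn outside -1 to 1 is refused whole. A call with a gripper value outside its range is refused whole. The fingers move at their own pace and stop on an object; the grip force is fixed at half the most. Time passes only in rows, so rows that do not move let the fingers close. It gives the time, the measured TCP pose, the force, the opening and the grip force at its end, in the units of the state.
- observe(): the state, without advancing time (a new reading comes with each control period).
- snapshot(name): name is "scene" or "top"; returns a dict with "frame" (384x512x3 uint8, blue, green, red), "range_z" (384x512 float32, mm along the optical axis (not along the pixel's ray), 0 where there is no reading), "intrinsics" (3x3 intrinsics, pixels), "dist" ([k1, k2, p1, p2, k3] as OpenCV has them; the pictures are not rectified), "eye" and "orientation" of the camera in the world. Camera axes: x right, y down, z forward; pixel columns grow to the right and rows downward; lengths in mm; the calibration is good to about 2 mm. A picture is of the moment at which its call begins.
- manip.finish_job(): hands the job in; it is judged then, once.
The state is a dict: "time": time; "joint_positions": joint angles; "dq": joint speeds; "tau": joint torques, N m; "tcp_pos": TCP position; "eef_rot": TCP orientation; "force": force on the tool from outside, world axes, zero at the start; "torque": the same for the moment, N m; "opening": opening from 0.0 (shut) to 1.0 (fully open); "finger_force": force on a finger pad.
Only numpy, scipy, OpenCV 4.12 (cv2) and the standard library are available. Lean on these libraries where they do the work, as an engineer would, in place of code of your own. Each camera call takes 0.05 s, during which the arm holds its last target. There are 200 camera calls.

## Working session

There is one attempt and no reset: what is moved stays moved. The work goes in short steps, Python scripts to look and compute and a tool call to move; the robot and the scene stay as the last step left them, time stands still between calls to the robot, and variables do not carry over. Pictures are saved under pics/ and viewed, at most 10 in all, crops included, and the job is handed in when it is done.

Besides the shell and the picture viewer there is one more tool, called after "Emit:" as name(argument=value, ...), one argument or row to a line, values as JSON. jog_arm: Moves the arm, as the interface text tells. Its arguments: {"type":"object","properties":{"commands":{"type":"string"}},"required":["commands"]}

```bash
mkdir -p pics
cat > h.py <<'E'
import numpy as np, cv2
from workcell import observe, snapshot, manip
def cloud(s):
    h,w=s['range_z'].shape; K=np.array(s['intrinsics'],float);d=np.array(s['dist'],float)
    u,v=np.meshgrid(np.arange(w),np.arange(h))
    n=cv2.undistortPoints(np.stack([u,v],-1).reshape(-1,1,2).astype(np.float64),K,d).reshape(h,w,2)
    z=s['range_z']; c=np.dstack([n[...,0]*z,n[...,1]*z,z])
    return c@R(s).T+np.array(s['eye'])
def R(s):
    o=np.array(s['orientation'],float)
    if o.shape==(3,3): return o
    from scipy.spatial.transform import Rotation
    return Rotation.from_euler('xyz',o,degrees=True).as_matrix()
E
python3 - <<'E'
from h import *
for n in('scene','top'):
    s=snapshot(n); cv2.imwrite(f'pics/{n}0.png',s['frame']); np.savez(f'{n}0.npz',**s)
    print(n,s['eye'],s['orientation'],s['intrinsics'])
E
```

```text
scene [1089.44980102 -564.5934606   675.85665151] [-125.58603876   -0.16289736   42.40370615] [[403.71700095   0.         263.23716263]
 [  0.         403.71700095 189.48135824]
 [  0.           0.           1.        ]]
top [ 367.56267432    2.37650456 1122.04672643] [-168.75930715    0.88274797  -90.64719587] [[428.38997788   0.         246.8470553 ]
 [  0.         428.38997788 195.08526022]
 [  0.           0.           1.        ]]
```

View pics/top0.png

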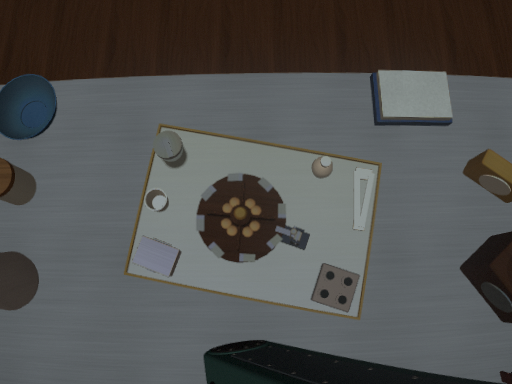

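View pics/scene0.png

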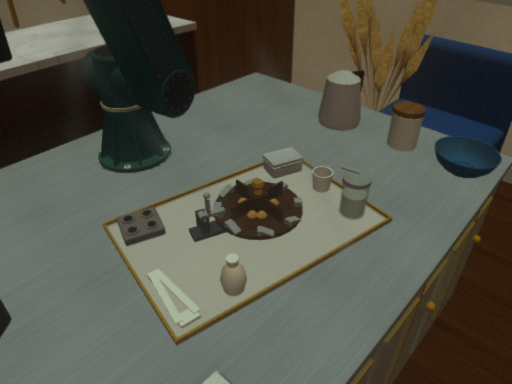

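The top view shows the wheel centred near (241,217), with the bracket and pawl near (292,235), so the bracket points to image right and slightly down. The vase is near (322,167), the mould near (335,288) and the tong near (363,200).

Run:
```python
from h import *
for n,(r0,r1,c0,c1) in (('top',(160,275,185,320)),('scene',(165,245,180,310))):
    s=dict(np.load(n+'0.npz')); P=cloud(s); f=s['frame']
    sub=np.zeros(f.shape[:2],bool); sub[r0:r1,c0:c1]=1
    z=P[...,2]
    m=sub&(abs(z-38)<4)&(f.max(2)<75)
    q=P[m][:,:2]
    h=cv2.convexHull(q.astype(np.float32)); print(n,'wheel',m.sum(),cv2.minEnclosingCircle(h), np.median(P[m][:,2]))
    vv,uu=np.where(sub&(z>95)&(z<200))
    for a,b in zip(vv,uu): print((b,a),P[a,b].round(0),f[a,b],end=';')
    print()
    vv,uu=np.where(sub&(z>70)&(z<=86))
    cv2.imwrite(f'pics/{n}_crop.png',cv2.convertScaleAbs(cv2.resize(f[r0:r1,c0:c1],None,fx=5.5,fy=5.0 if n=='top' else 5.5,interpolation=cv2.INTER_CUBIC),alpha=1.6))
```

```text
top wheel 3523 ((512.4998779296875, 16.13884735107422), 134.8979034423828) 38.5384495280764
(np.int64(238), np.int64(207)) [540.  37. 109.] [35 61 78];(np.int64(239), np.int64(207)) [540.  35. 113.] [38 65 82];(np.int64(240), np.int64(207)) [540.  32. 111.] [38 68 84];(np.int64(241), np.int64(207)) [541.  30. 106.] [37 64 79];(np.int64(236), np.int64(208)) [538.  42. 111.] [33 56 72];(np.int64(237), np.int64(208)) [536.  39. 117.] [41 72 89];(np.int64(238), np.int64(208)) [536.  37. 117.] [44 79 96];(np.int64(239), np.int64(208)) [536.  34. 122.] [45 83 99];(np.int64(240), np.int64(208)) [536.  32. 117.] [ 50  87 104];(np.int64(241), np.int64(208)) [536.  30. 117.] [46 83 98];(np.int64(242), np.int64(208)) [536.  27. 117.] [40 74 90];(np.int64(243), np.int64(208)) [538.  25. 108.] [35 63 79];(np.int64(235), np.int64(209)) [535.  44. 113.] [33 57 77];(np.int64(236), np.int64(209)) [534.  42. 117.] [42 75 92];(np.int64(237), np.int64(209)) [534.  39. 117.] [ 47  84 100];(np.int64(238), np.int64(209)) [534.  37. 119.] [ 49  86 102];(np.int64(239), np.int64(209)) [534.  35. 116.] [ 49  8
[... 19808 characters left out ...]
, np.int64(202)) [482. -97.  99.] [52 60 65];(np.int64(207), np.int64(202)) [488. -98. 103.] [53 63 65];(np.int64(208), np.int64(202)) [ 493. -100.  106.] [54 68 69];(np.int64(209), np.int64(202)) [491. -95. 103.] [76 89 89];(np.int64(206), np.int64(203)) [481. -96.  95.] [53 60 63];(np.int64(207), np.int64(203)) [487. -98.  99.] [51 60 64];(np.int64(208), np.int64(203)) [492. -99. 103.] [55 67 71];(np.int64(209), np.int64(203)) [493. -97. 102.] [74 87 88];(np.int64(208), np.int64(204)) [ 494. -101.  101.] [54 64 66];(np.int64(209), np.int64(204)) [493. -97.  99.] [68 80 81];(np.int64(208), np.int64(205)) [491. -99.  96.] [53 63 67];(np.int64(209), np.int64(205)) [493. -98.  96.] [68 79 82];
```

View pics/top_crop.png

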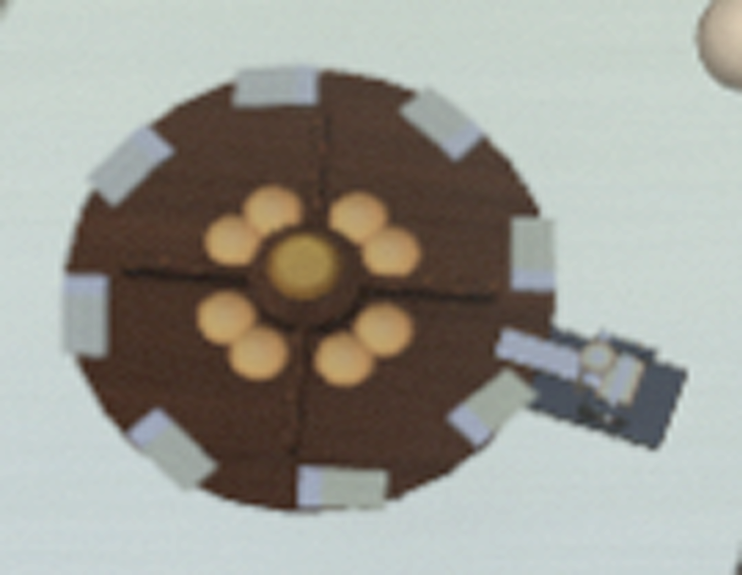

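View pics/scene_crop.png

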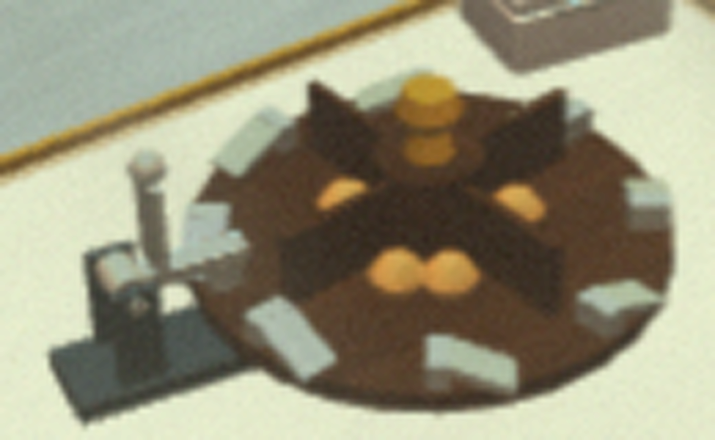

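The crops show the pawl down with its ball near top pixel (293,231). The dividers sit about 5° off the image axes, which puts the wheel near +0.28 rad. Next I'll refine the axis and ball positions and read the tool yaw.

```bash
cat >> h.py <<'E'
def ray(s,uv,z):
    n=cv2.undistortPoints(np.array([[uv]],float),np.array(s['intrinsics'],float),np.array(s['dist'],float)).ravel()
    d=R(s)@np.array([n[0],n[1],1]); e=np.array(s['eye']); return (e+d*(z-e[2])/d[2])[:2]
E
python3 - <<'E'
from h import *
t=dict(np.load('top0.npz')); s=dict(np.load('scene0.npz'))
f=t['frame'];m=np.zeros(f.shape[:2],np.uint8)
P=cloud(t)
# wheel rim: dark pixels, projected on z=38
sub=(f[160:275,185:290].max(2)<80).astype(np.uint8)
c=max(cv2.findContours(sub,cv2.RETR_EXTERNAL,cv2.CHAIN_APPROX_NONE)[0],key=cv2.contourArea).reshape(-1,2)+[185,160]
q=np.array([ray(t,p,38) for p in c])
from scipy.optimize import least_squares
r=least_squares(lambda a:np.hypot(q[:,0]-a[0],q[:,1]-a[1])-115,[527,33],loss='soft_l1',f_scale=1.5); print('rim axis',r.x,np.abs(r.fun).mean())
print('knob',ray(t,(240,211.7),120), ray(s,(258,182),116))
print('ball',ray(t,(293.2,230.8),119),ray(s,(206.3,194.5),119))
A=r.x
for p in((495,298),(122,270),(322,110),(293,455)):
    w=ray(t,(p[0]/5.5+185-.5,p[1]/5+160-.5),78)-A; print('div',w,np.degrees(np.arctan2(w[1],w[0])))
o=observe();print(o['tcp_pos'],o['eef_rot'],o['force'],o['time'],o['opening'])
E
```

```text
rim axis [526.74844059  31.27898437] 10.505470782277381
knob [527.01827668  32.23353706] [532.37487487  28.76354672]
ball [479.91134765 -92.45600602] [481.71401043 -93.65114447]
div [-12.65161018 -82.4550803 ] -98.72322617147827
div [ 3.52579508 84.64530357] 87.61479423881676
div [83.28938672 -6.04174954] -4.148925847556923
div [-88.46452778   8.44158612] 174.54914634100652
[ 152.87024789 -579.54663716  221.89179018] [-1.79905632e+02 -9.61805497e-03  1.47722716e+01] [-0.12135133  0.80153435 -0.46779636] 0.1 1.000732168316132
```

Emit:
jog_arm(
  commands="-1 0.63 0.96 0 -1;-1 0.63 0.96 0 -1;-1 0.63 0.96 0 -1;-1 0.63 0.96 0 -1;-1 0.63 0.96 0 -1;-1 0.63 0.96 0 -0.15;-1 0.63 0.96 0 0;-1 0.63 0.96 0 0;-1 0.63 0.96 0 0;-1 0.63 0.96 0 0",
)

```text
time: 1.35
tcp_pos: [342.3, -290.9, 222.4]
eef_rot: [-180.0, 0.0, -20.6]
force: [-0.6, 0.4, -0.9]
opening: 0.007
finger_force: 0.0
```

Emit:
jog_arm(
  commands="-1 0.63 0.96 0 0;-1 0.63 0.96 0 0;-1 0.63 0.96 0 0;-1 0.63 0.96 0 0;-1 0.63 0.96 0 0;-1 0.63 0.96 0 0;-1 0.63 0.96 0 0;-1 0.63 0.96 0 0;-1 0 0 -1 0;-1 0 0 -1 0;-1 0 0 0 0;-1 0 0 0 0",
)

```text
time: 2.85
tcp_pos: [493.5, -61.9, 163.3]
eef_rot: [-180.0, -0.0, -20.6]
force: [0.4, -0.1, -0.2]
opening: 0.004
finger_force: 0.0
```

Run:
```python
from h import *
s=snapshot('scene'); f=s['frame'][110:250,150:310]
cv2.imwrite('pics/s1.png',cv2.convertScaleAbs(cv2.resize(f,None,fx=4,fy=4,interpolation=cv2.INTER_CUBIC),alpha=1.5))
```

```text
(no output)
```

View pics/s1.png

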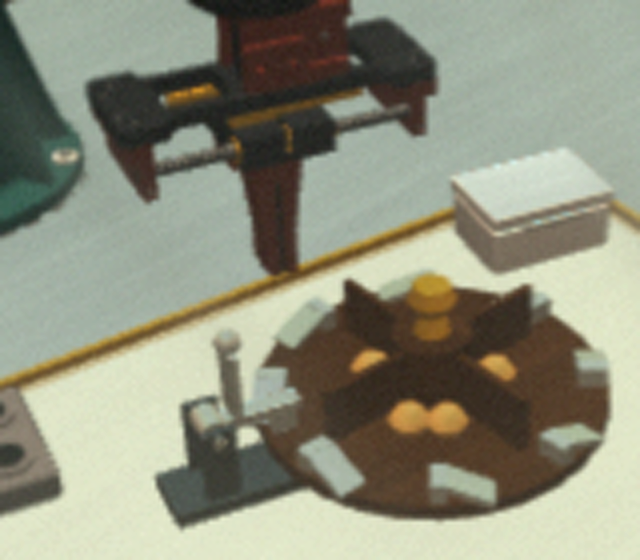

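The picture shows the closed fingertip above and on the wheel side of the pawl ball, which is at crop (227,340). The path is clear, so I'll lower it and push outward.

Emit:
jog_arm(
  commands="-1 0 0 -1 0;-1 0 0 -0.87 0;-1 0 0 0 0;-1 -0.094 -0.25 0 0;-1 -0.094 -0.25 0 0;-1 -0.094 -0.25 0 0;-1 -0.094 -0.25 0 0;-1 -0.094 -0.25 0 0;-1 0 0 0 0",
)

```text
time: 4.03
tcp_pos: [478.8, -99.8, 106.5]
eef_rot: [-180.0, 0.0, -20.7]
force: [-0.6, 0.6, 0.2]
opening: 0.006
finger_force: 0.0
```

Emit:
jog_arm(
  commands="-1 -0.094 -0.25 0 0;-1 -0.094 -0.25 0 0;-1 0 0 0 0;-1 0 0 0 0",
)

```text
time: 4.53
tcp_pos: [473.4, -114.3, 106.5]
eef_rot: [-180.0, 0.0, -20.7]
force: [0.5, 0.5, -0.5]
opening: 0.005
finger_force: 0.0
```

Run:
```python
from h import *
s=snapshot('scene'); f=s['frame'][110:250,150:310]
cv2.imwrite('pics/s2.png',cv2.convertScaleAbs(cv2.resize(f,None,fx=4,fy=4,interpolation=cv2.INTER_CUBIC),alpha=1.5))
```

```text
(no output)
```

View pics/s2.png

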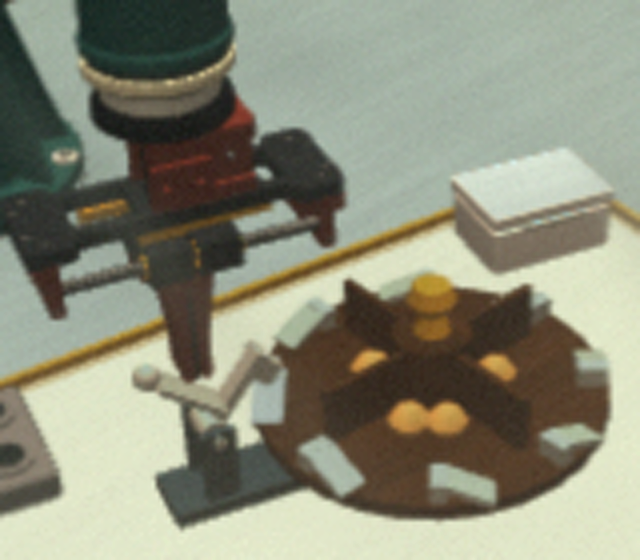

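The pawl is tipped back, with its ball at crop (147,378), and the finger is clear. Next I'll rise and move to divider 2 on the robot side.

Emit:
jog_arm(
  commands="-1 0 0.03 0.9 0;-1 0 0 0.9 0;-1 0 0 0.9 0;-1 -0.12 0.83 0 0;-1 -0.12 0.83 0 0;-1 -0.12 0.83 0 0;-1 -0.12 0.83 0 0;-1 -0.12 0.83 0 0;-1 0 0 -1 0;-1 0 0 -1 0;-1 0 0 -1 0;-1 0 0 -0.5 0",
)

```text
time: 6.08
tcp_pos: [454.5, 11.5, 81.1]
eef_rot: [180.0, 0.1, -20.6]
force: [-0.2, 0.2, 0.3]
opening: 0.005
finger_force: 0.0
```

Emit:
jog_arm(
  commands="-1 0 0 -0.5 0;-1 -0.037 0.147 0 -0.5;-1 -0.028 0.148 0 -0.5;-1 -0.019 0.15 0 -0.5;-1 -0.01 0.151 0 -0.5;-1 -0.001 0.151 0 -0.5;-1 0.008 0.151 0 -0.5;-1 0.017 0.15 0 -0.5;-1 0.026 0.149 0 -0.5;-1 0.035 0.147 0 -0.5;-1 0.044 0.145 0 -0.5;-1 0 0 0 0",
)

```text
time: 7.58
tcp_pos: [456.6, 56.2, 67.5]
eef_rot: [-180.0, -0.0, -54.9]
force: [-0.0, 0.4, 0.2]
opening: 0.005
finger_force: 0.0
```

Run:
```python
from h import *
s=snapshot('scene'); f=s['frame'][110:250,150:310]
cv2.imwrite('pics/s3.png',cv2.convertScaleAbs(cv2.resize(f,None,fx=4,fy=4,interpolation=cv2.INTER_CUBIC),alpha=1.5))
```

```text
(no output)
```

View pics/s3.png

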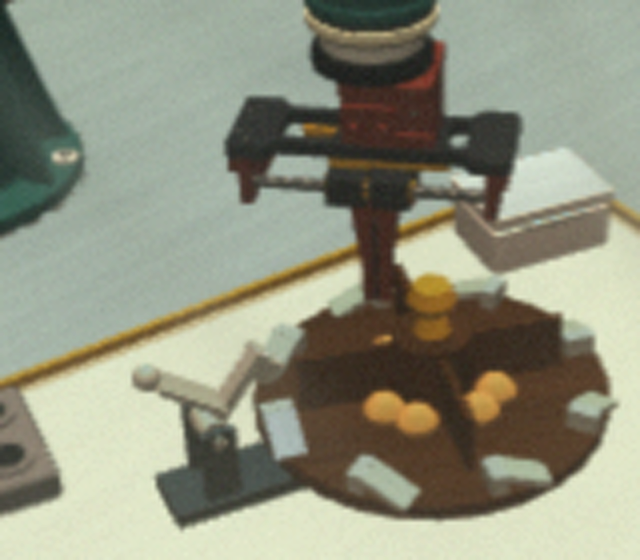

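The wheel is turning clockwise with the finger behind divider 2, and the pawl is still back. I'll finish the notch.

Emit:
jog_arm(
  commands="-1 0.052 0.142 0 -0.5;-1 0.06 0.138 0 -0.5;-1 0.069 0.135 0 -0.5;-1 0.077 0.13 0 -0.5;-1 0.084 0.125 0 -0.5;-1 0.092 0.12 0 -0.5;-1 0.098 0.115 0 -0.5;-1 0 0 0 0",
)

```text
time: 8.62
tcp_pos: [472.7, 82.8, 67.5]
eef_rot: [-180.0, 0.0, -79.0]
force: [1.0, 0.4, -0.7]
opening: 0.002
finger_force: 0.0
```

Run:
```python
from h import *
s=snapshot('top'); f=s['frame'][160:275,185:320]; np.savez('top1.npz',**s)
cv2.imwrite('pics/t4.png',cv2.convertScaleAbs(cv2.resize(f,None,fx=5.5,fy=5.0,interpolation=cv2.INTER_CUBIC),alpha=1.6))
```

```text
(no output)
```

View pics/t4.png

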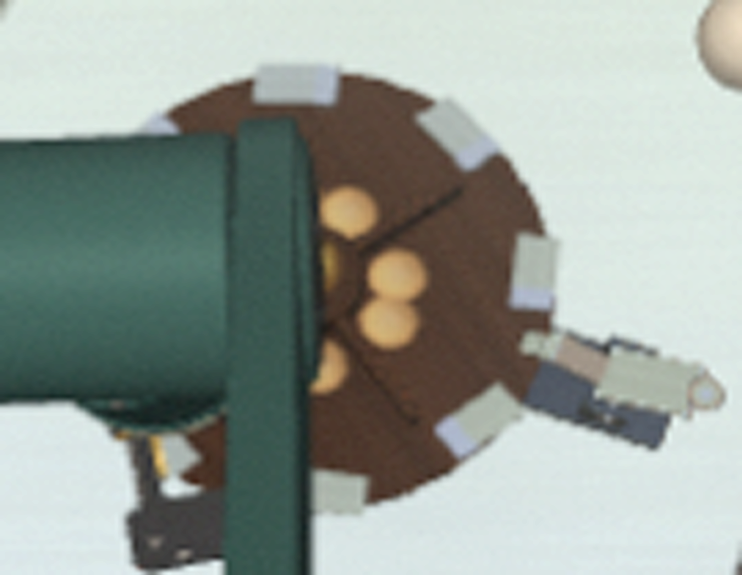

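The dividers now lie at 45° in the picture, with ends at (460,190) and (413,420). The right-hand tooth sits about 0.1 rad further clockwise than its predecessor did, so the wheel is near -0.6 as intended. I'll back off, rise and go to the outer side of the ball.

Emit:
jog_arm(
  commands="-1 -0.22 -0.25 0 0;-1 0 0 1 0;-1 0 0 1 0;-1 0 0 1 0;-1 0 0 1 0;-1 -0.06 -0.925 0 0.944;-1 -0.06 -0.925 0 0.944;-1 -0.06 -0.925 0 0.944;-1 -0.06 -0.925 0 0.944;-1 -0.06 -0.925 0 0.944;-1 -0.06 -0.925 0 0.944;-1 -0.06 -0.925 0 0.944",
)

```text
time: 10.18
tcp_pos: [452.1, -120.1, 187.3]
eef_rot: [180.0, 0.1, -33.4]
force: [0.0, -0.3, -0.0]
opening: 0.006
finger_force: 0.0
```

Emit:
jog_arm(
  commands="-1 -0.06 -0.925 0 0.944;-1 -0.06 -0.925 0 0.944;-1 0 0 0 0;-1 0 0 -1 0",
)

```text
time: 10.68
tcp_pos: [450.7, -175.1, 158.7]
eef_rot: [180.0, -0.2, -20.8]
force: [0.6, 0.4, -0.2]
opening: 0.002
finger_force: 0.0
```

Run:
```python
from h import *
s=snapshot('scene'); f=s['frame'][110:250,150:310]
cv2.imwrite('pics/s5.png',cv2.convertScaleAbs(cv2.resize(f,None,fx=4,fy=4,interpolation=cv2.INTER_CUBIC),alpha=1.5))
```

```text
(no output)
```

View pics/s5.png

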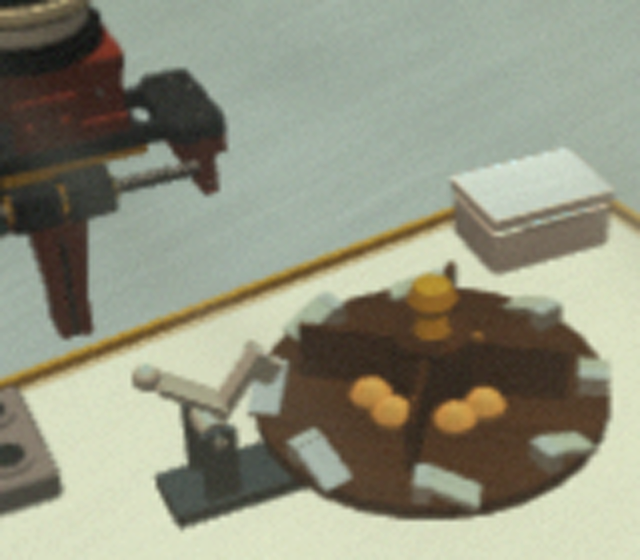

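Emit:
jog_arm(
  commands="-1 0 0 -1 0;-1 0 0 -0.83 0;-1 0 0 0 0;-1 0.094 0.25 0 0;-1 0.094 0.25 0 0;-1 0.094 0.25 0 0;-1 0.094 0.25 0 0;-1 0.094 0.25 0 0;-1 0.07 0.19 0 0;-1 0 0 0 0;-1 0 0 0 0;-1 0 0 0 0",
)

```text
time: 12.22
tcp_pos: [465.8, -131.5, 102.6]
eef_rot: [-180.0, 0.0, -20.7]
force: [-1.3, -0.5, -0.7]
opening: 0.004
finger_force: 0.0
```

Emit:
jog_arm(
  commands="-1 -0.18 -0.5 0 0;-1 -0.18 -0.5 0 0;-1 0 0 1 0;-1 0 0 1 0;-1 0 0 1 0;-1 0 0 0 0",
)

```text
time: 12.98
tcp_pos: [456.3, -163.2, 194.7]
eef_rot: [180.0, -0.3, -20.7]
force: [0.3, 0.8, 0.3]
opening: 0.005
finger_force: 0.0
```

Run:
```python
from h import *
s=snapshot('scene'); f=s['frame'][110:250,150:310]
cv2.imwrite('pics/s6.png',cv2.convertScaleAbs(cv2.resize(f,None,fx=4,fy=4,interpolation=cv2.INTER_CUBIC),alpha=1.5))
a=dict(np.load('scene0.npz'))['frame'][188:235,188:225].astype(int); b=s['frame'][188:235,188:225]
print('pawl crop diff px',(np.abs(a-b).max(2)>35).sum())
```

```text
pawl crop diff px 33
```

View pics/s6.png

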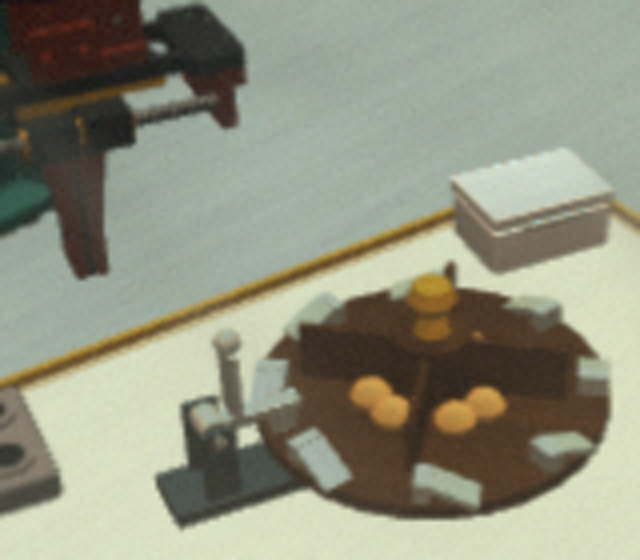

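The pawl ball is back at crop (227,340), exactly where it was when fully down. The wheel is one notch back and the gripper is clear.

```bash
python3 -c "
from workcell import manip
print(manip.finish_job())"
```

```text
the job is handed in; nothing more can be done
None
```

I tipped the pawl back, pushed the wheel one notch clockwise to about -0.6 rad and dropped the pawl into the next gap; the last picture shows it fully down with the gripper clear, and I handed the job in at about 13 s (no verdict came back).

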